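Shut the sample tray of an imaging cell and latch it

TASK

The clear sample tray of the imaging cell is standing out: push it with the fingertips by its blue front until it is fully home against its stop, and only then push the steel latch with the red knob round until it lies square across the front of the tray. Push lightly rather than gripping or forcing either part, keep the vials standing in the tray without lifting them, leave the other things on the bench where they are, and finish clear of the cell.

Things in the scene. Friction and masses are not known exactly. Their poses are not given: they have to be found in the camera images.
- cell: the imaging cell, fixed to the bench: black perforated base plate 310 x 270 x 12 mm (its middle lies 10 mm to +y of the origin), two aluminium rails 14 mm wide at y = +-79 mm with tops 30 mm above the bench, two steel rods 180 mm tall at the rear corners (x = 128 mm) joined by a bar at their tops. Origin on the bench under the middle of the rails; its x axis is the direction in which the tray is pushed home, y to the left of that, z up
- tray (a joint): how far the tray has slid in, in m: about 0 to 0.014 at the start (out), 0.11 fully home against its stop; it stays where it is left and slides with about 2 N of friction
- tray_front (a point): centre of the outer face of the tray's blue front plate, 37 mm above the bench; the plate is 130 mm wide, 42 mm tall (16 to 58 mm above the bench) and faces the cell's -x; the clear tray behind it is 160 x 128 x 32 mm with nine pockets, and moves along the cell's +x
- latch (a joint): angle of the swing latch in rad, about a vertical axis, growing counterclockwise seen from above: 0 when the arm points along the cell's -x (beside the slide, on its +y side), negative when it leans further outward, 1.571 when it lies square across the front of the home tray, pointing along the cell's -y, where a stop ends its swing; about -0.5 to 0.1 at the start. It stays where it is left; under 1 N at the knob moves it
- latch_pivot (a point): point on the latch's vertical axis, at the height of the arm, 46 mm above the bench, at x = -52 mm, y = +105 mm in the cell's frame; the steel arm is 16 mm wide, 8 mm thick (42 to 50 mm above the bench) and reaches 92 mm from this axis
- latch_knob (a point): centre of the red knob that stands up near the end of the latch arm, 82 mm from the pivot axis: an upright cylinder 18 mm in diameter, from 50 to 76 mm above the bench, this point 63 mm above the bench
- vial0_center (a point): sample vial, a closed jar 26 mm in diameter and 50 mm tall with a white cap, standing loose in a pocket of the tray; point at its centre, half-way up; z axis along the vial
- vial1_center (a point): sample vial, a closed jar 26 mm in diameter and 50 mm tall with a green cap, standing loose in a pocket of the tray; point at its centre, half-way up; z axis along the vial
- vial2_center (a point): sample vial, a closed jar 26 mm in diameter and 50 mm tall with an orange cap, standing loose in a pocket of the tray; point at its centre, half-way up; z axis along the vial
- flask_mid (a point): bystander: bottle with a blue cap, 54 mm in diameter, 130 mm tall, loose beside the cell; point half-way up
- tin_mid (a point): bystander: aluminium tin, 60 mm in diameter, 55 mm tall, loose beside the cell; point half-way up
- driver_mid (a point): bystander: screwdriver with a yellow handle lying on the bench beside the cell; point at its origin, on the underside
- weight_mid (a point): bystander: brass calibration weight, 36 mm in diameter, 40 mm tall, loose beside the cell; point half-way up

How it is judged:
By the outcome, as a careful person would: the job done as asked, in the order asked, and still so for the second after the job is handed in, with the robot touching nothing.
It also fails if it takes over 56 s, if anything falls off the work surface, if the arm or the gripper's body presses on something with over 40 N, if the wrist force passes 120 N, or if a joint passes its speed limit or range.

ROBOT

A 6-joint arm with a two-finger parallel gripper is mounted at the origin on the work surface. World frame = base frame: x ahead of the robot, y to its left, z up, the work surface at z = 0. Lengths are in m, angles in rad, forces in N, time in s.
With the tool pointing down it reaches from about 0.35 to 0.925 m from the base axis. Payload 6.4 kg.
Tool frame: the origin (TCP) lies between the finger pads; the fingertips stand 14 mm ahead of it and the grasp point (between the pads) lies 5 mm behind it; z points along the fingers, y is the line along which they close (so a half turn about z gives the same grasp; the last joint's range is limited). The gripper opens to 85 mm and grips with 20 to 120 N. Pads are 22 mm wide; open, the fingers measure 114 mm over their backs; the gripper's body (76 mm by 85 mm) begins 54 mm behind the grasp point. The pads swing forward as they close: fully open they stand 13 mm farther back than shut.
Start: joints at [1.08, 0.245, 1.558, -0, 1.339, -0.174], TCP at [0.202, 0.618, 0.245] pointing down, gripper open.
Joint ranges: [-3.13, 3.13], [-1.02, 2.26], [0.13, 2.54], [-0.95, 4.09], [0.21, 2.88], [-2.74, 2.74]. Speed limits (rad/s): [2.57, 2.57, 3.14, 3.14, 3.14, 3.14].

INTERFACE

Orientations are given as a rotation vector (axis times angle).
In Python, from plant import * gives the robot as it stands. The module is installed in compiled form; this text tells all that it offers.
- The arm moves only by the tool apply_moves, never from a script. Its argument "commands" is a list of rows, each an object of numbers: "tx", "ty", "tz": the shift along the world's x, y, z normalised to -1 to 1, where 1 is 0.2 m; "twist": the turn about the world's z normalised to -1 to 1, where 1 is pi rad; "claw": the gripper command: -1 is fully open, 1 is shut, values between are in proportion. A call has 1 to 20 rows; each row is the pose to reach, as a shift and turn from the pose commanded when the call began, turning the shorter way round; what a row does not reach only later rows make up. A row lasts 1/12 s, in which the tool goes at most 41.7 mm and 7.16 degrees, less where a joint would pass 70% of its speed; a pose out of reach is approached as far as the arm can. A call with a number of a shift or a turn outside -1 to 1 is refused whole. A call with a gripper value outside its range is refused whole. The fingers move at their own pace and stop on an object; "squeeze" is the grip in N (left out, the last holds). Time passes only in rows, so rows that repeat a pose let the fingers close. It gives the time, the measured TCP pose, the force, the opening and the grip force at its end, in the units of the state.
- observe(): the state, without advancing time (a new reading comes with each control period).
- get_image(name): name is "scene" or "top" or "wrist"; returns a dict with "color" (480x640x3 uint8, red, green, blue), "mtx" (3x3 intrinsics, pixels), "dist" ([k1, k2, p1, p2, k3] as OpenCV has them; the pictures are not rectified), "R" (3x3) and "t" (3): a world point X has camera coordinates R X + t. Camera axes: x right, y down, z forward; pixel columns grow to the right and rows downward; lengths in m; the calibration is good to about 2 mm. A picture is of the moment at which its call begins. There is no depth.
- sign_off(): hands the job in; it is judged then, once.
The state is a dict: "t": time; "joints": joint angles; "joint_vel": joint speeds; "tau": joint torques, N m; "tool_pos": TCP position; "tool_rot": TCP orientation; "ft_force": force on the tool from outside, world axes, zero at the start; "wrist_torque": the same for the moment, N m; "opening": finger opening in m; "finger_force": force on a finger pad.
Only numpy, scipy, OpenCV 4.12 (cv2) and the standard library are available. Lean on these libraries where they do the work, as an engineer would, in place of code of your own. Each camera call takes 0.05 s, during which the arm holds its last target. There are 200 camera calls.

## Working session

There is one attempt and no reset: what is moved stays moved. The work goes in short steps, Python scripts to look and compute and a tool call to move; the robot and the scene stay as the last step left them, time stands still between calls to the robot, and variables do not carry over. Pictures are saved under pics/ and viewed, at most 10 in all, crops included, and the job is handed in when it is done.

Besides the shell and the picture viewer there is one more tool, called after "Request:" in YAML: its name, and indented under it one key for each argument. apply_moves: Moves the arm, as the interface text tells. Scaled input: -1 to 1 covers 0.2 m each way for a shift and pi rad each way for a turn. Its arguments: {"type":"object","properties":{"commands":{"type":"array"},"squeeze":{"type":"number"}},"required":["commands"]}

```bash
mkdir -p pics; python3 - <<'E'
from plant import *
import cv2
for n in("scene","top"):
    i=get_image(n); cv2.imwrite(f"pics/{n}0.png",i["color"][...,::-1])
    print(n,-i["R"].T@i["t"])
s=observe();print(s["t"],s["tool_pos"],s["tool_rot"],s["opening"],s["ft_force"])
E
```

```text
scene [1.15912741 0.26174783 0.70160017]
top [0.43873908 0.00759066 0.88592803]
0.1 [0.20226378 0.61723081 0.24428752] [-4.95413352e-01 -3.10171718e+00  2.60106336e-03] 0.08489958277382541 [ 0.02828874  0.58504714 -0.55896485]
```

View pics/top0.png

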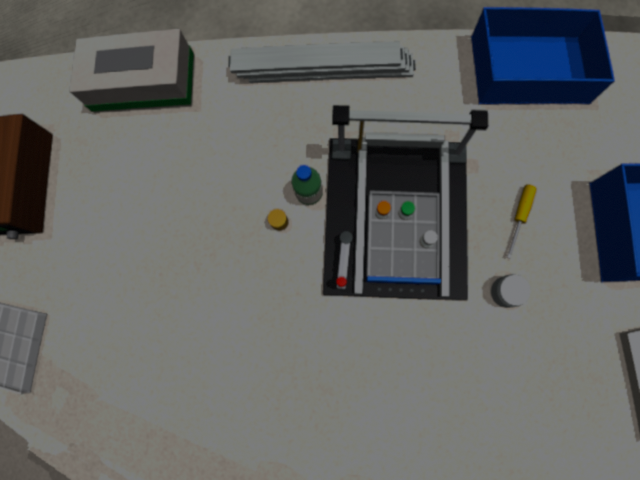

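View pics/scene0.png

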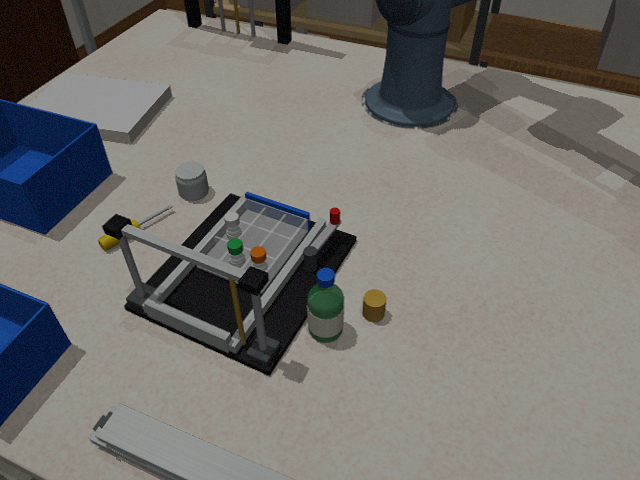

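The top view shows the cell with its +x up the picture. The blue front is near (403,280), the knob near (342,282), the pivot near (346,237), the tin near (511,290) and the weight near (278,219). I'll zoom in before measuring.

```bash
cat > h.py <<'E'
from plant import *
import cv2, numpy as np
def pw(i,uv,z):
    "pixel -> world point at height z"
    n=cv2.undistortPoints(np.float64([[uv]]),i["mtx"],np.float64(i["dist"])).ravel()
    d=i["R"].T@[*n,1]; c=-i["R"].T@i["t"]
    return c+d*(z-c[2])/d[2]
def wp(i,X):
    return cv2.projectPoints(np.float64([X]),cv2.Rodrigues(i["R"])[0],i["t"],i["mtx"],np.float64(i["dist"]))[0].ravel()
E
python3 - <<'E'
from h import *
i=get_image("top"); c=i["color"][125:305,290:530,::-1]
cv2.imwrite("pics/crop.png",np.clip(cv2.resize(c,None,fx=3.3,fy=3.3,interpolation=2)*1.5,0,255))
for n,uv,z in [("FL",(324,294),.012),("FR",(467,299),.012),("RL",(330,140),.012),("RR",(466,143),.012),("frontL",(367,280),.058),("frontR",(440,281),.058),("knob",(342,282),.076),("pivot",(346,237),.05),("tin",(512,289),.055),("flask",(304,173),.13),("weight",(278,217),.04)]: print(n,pw(i,uv,z).round(4))
E
```

```text
FL [0.4946 0.0423 0.012 ]
FR [ 0.4776 -0.2223  0.012 ]
RL [0.7965 0.0235 0.012 ]
RR [ 0.782  -0.2442  0.012 ]
frontL [ 0.5143 -0.0359  0.058 ]
frontR [ 0.5087 -0.1644  0.058 ]
knob [0.5104 0.0082 0.076 ]
pivot [ 0.5939 -0.0014  0.05  ]
tin [ 0.4904 -0.293   0.055 ]
flask [0.6908 0.0666 0.13  ]
weight [0.6373 0.1233 0.04  ][ WARN:0@0.557] global loadsave.cpp:1063 imwrite_ Unsupported depth image for selected encoder is fallbacked to CV_8U.
```

View pics/crop.png

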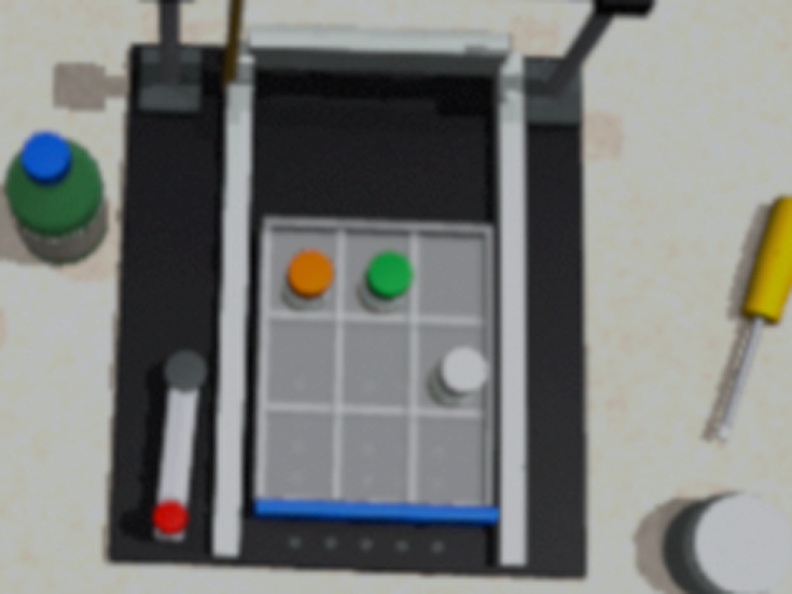

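Measured: the cell's yaw is about -0.065 rad with its origin near (0.637,-0.110). The pivot prediction agrees to 2 mm, the latch is at about -0.06 rad, and the tray face is at cell x of about -0.126. Next I shut the gripper, align it with the cell and go in front of the tray.

Request:
apply_moves:
  commands:
    - {"tx": 0.13,"ty": -0.2,"tz": 0,"twist": 0.03,"claw": 1}
    - {"tx": 0.2,"ty": -0.4,"tz": 0,"twist": 0.06,"claw": 1}
    - {"tx": 0.25,"ty": -0.6,"tz": 0,"twist": 0.08,"claw": 1}
    - {"tx": 0.3,"ty": -0.8,"tz": 0,"twist": 0.08,"claw": 1}
    - {"tx": 0.35,"ty": -1,"tz": 0,"twist": 0.08,"claw": 1}
    - {"tx": 0.35,"ty": -1,"tz": 0,"twist": 0.08,"claw": 1}
  squeeze: 20

```text
t: 0.65
tool_pos: [0.2728, 0.4131, 0.2441]
tool_rot: [-0.109, -3.139, 0.005]
ft_force: [-0.4, -1.6, -0.4]
opening: 0.0125
finger_force: 0.0
```

Request:
apply_moves:
  commands:
    - {"tx": 0.4,"ty": -1,"claw": 1}
    - {"tx": 0.4,"ty": -1,"claw": 1}
    - {"tx": 0.4,"ty": -1,"claw": 1}
    - {"tx": 0.4,"ty": -1,"claw": 1}
    - {"tx": 0.4,"ty": -1,"claw": 1}
    - {"tx": 0.4,"ty": -1,"claw": 1}
    - {"tx": 0.4,"ty": -1,"claw": 1}

```text
$.commands[0]: bad value
```

Request:
apply_moves:
  commands:
    - {"tx": 0.4,"ty": -1,"claw": 1}
    - {"tx": 0.4,"ty": -1,"claw": 1}
    - {"tx": 0.4,"ty": -1,"claw": 1}
    - {"tx": 0.4,"ty": -1,"claw": 1}
    - {"tx": 0.4,"ty": -1,"claw": 1}
    - {"tx": 0.4,"ty": -1,"claw": 1}
    - {"tx": 0.4,"ty": -1,"claw": 1}

```text
$.commands[0]: bad value
```

Request:
apply_moves:
  commands:
    - {"tx": 0.4,"ty": -1,"tz": 0,"twist": 0,"claw": 1}
    - {"tx": 0.4,"ty": -1,"tz": 0,"twist": 0,"claw": 1}
    - {"tx": 0.4,"ty": -1,"tz": 0,"twist": 0,"claw": 1}
    - {"tx": 0.4,"ty": -1,"tz": 0,"twist": 0,"claw": 1}
    - {"tx": 0.4,"ty": -1,"tz": 0,"twist": 0,"claw": 1}
    - {"tx": 0.4,"ty": -1,"tz": 0,"twist": 0,"claw": 1}
    - {"tx": 0.4,"ty": -1,"tz": 0,"twist": 0,"claw": 1}

```text
t: 1.23
tool_pos: [0.3534, 0.216, 0.2454]
tool_rot: [0.111, 3.139, 0.0]
ft_force: [-0.1, 0.0, 0.3]
opening: 0.0
finger_force: 0.0
```

Request:
apply_moves:
  commands:
    - {"tx": 0.4,"ty": -1,"tz": 0,"twist": 0,"claw": 1}
    - {"tx": 0.4,"ty": -1,"tz": 0,"twist": 0,"claw": 1}
    - {"tx": 0.4,"ty": -1,"tz": 0,"twist": 0,"claw": 1}
    - {"tx": 0.4,"ty": -1,"tz": 0,"twist": 0,"claw": 1}
    - {"tx": 0.4,"ty": -1,"tz": 0,"twist": 0,"claw": 1}
    - {"tx": 0.4,"ty": -1,"tz": 0,"twist": 0,"claw": 1}
    - {"tx": 0.4,"ty": -1,"tz": 0,"twist": 0,"claw": 1}

```text
t: 1.82
tool_pos: [0.4333, 0.0171, 0.2452]
tool_rot: [-0.107, -3.139, -0.001]
ft_force: [0.6, 0.4, -0.3]
opening: -0.0004
finger_force: 0.0
```

Request:
apply_moves:
  commands:
    - {"tx": 0.02,"ty": -0.55,"tz": 0,"twist": 0,"claw": 1}
    - {"tx": 0.02,"ty": -0.55,"tz": 0,"twist": 0,"claw": 1}
    - {"tx": 0.02,"ty": -0.55,"tz": 0,"twist": 0,"claw": 1}
    - {"tx": 0.02,"ty": -0.55,"tz": 0,"twist": 0,"claw": 1}
    - {"tx": 0.02,"ty": -0.55,"tz": 0,"twist": 0,"claw": 1}
    - {"tx": 0.02,"ty": -0.55,"tz": 0,"twist": 0,"claw": 1}

```text
t: 2.32
tool_pos: [0.4365, -0.0902, 0.245]
tool_rot: [-0.099, -3.139, -0.002]
ft_force: [0.4, 0.2, -0.1]
opening: 0.0002
finger_force: 0.0
```

Request:
apply_moves:
  commands:
    - {"tx": 0.1,"ty": -0.03,"tz": -0.2,"twist": 0,"claw": 1}
    - {"tx": 0.1,"ty": -0.03,"tz": -0.4,"twist": 0,"claw": 1}
    - {"tx": 0.1,"ty": -0.03,"tz": -0.6,"twist": 0,"claw": 1}
    - {"tx": 0.1,"ty": -0.03,"tz": -0.8,"twist": 0,"claw": 1}
    - {"tx": 0.1,"ty": -0.03,"tz": -0.9,"twist": 0,"claw": 1}
    - {"tx": 0.1,"ty": -0.03,"tz": -0.985,"twist": 0,"claw": 1}
    - {"tx": 0.1,"ty": -0.03,"tz": -0.985,"twist": 0,"claw": 1}
    - {"tx": 0.1,"ty": -0.03,"tz": -0.985,"twist": 0,"claw": 1}

```text
t: 2.98
tool_pos: [0.4561, -0.0964, 0.0479]
tool_rot: [-0.099, -3.138, -0.002]
ft_force: [-0.8, 0.1, 0.4]
opening: -0.0001
finger_force: 0.0
```

```bash
python3 - <<'E'
from h import *
i=get_image("scene"); c=i["color"][150:390,90:410,::-1]
cv2.imwrite("pics/s1.png",np.uint8(np.clip(cv2.resize(c,None,fx=2.4,fy=2.4,interpolation=2)*1.4,0,255)))
s=observe();print(s["tool_pos"],s["tool_rot"],s["ft_force"])
E
```

```text
[ 0.45714269 -0.09726063  0.04907776] [ 9.95236096e-02  3.13916972e+00 -3.17616146e-04] [-0.38794991 -0.45111007  1.39909212]
```

View pics/s1.png

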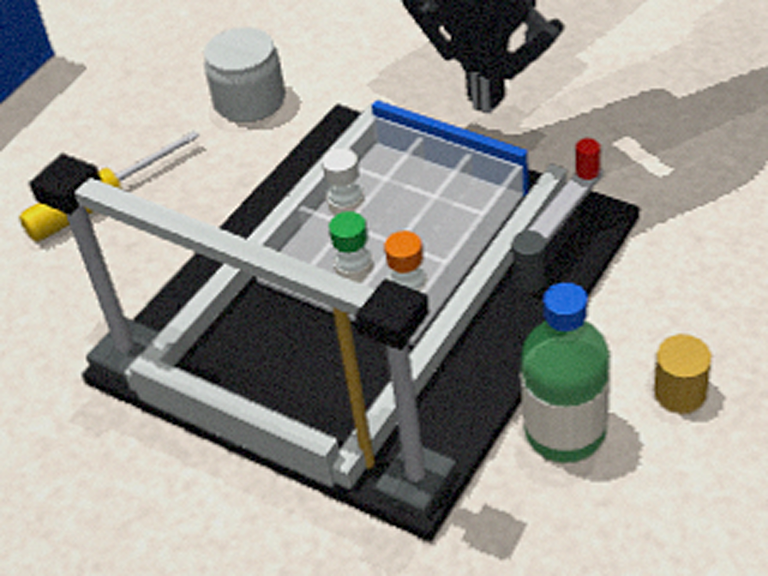

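The fingertips stand in front of the blue plate near (485,105), clear of it, and all three vials are upright. I push gently along the cell's x axis.

Request:
apply_moves:
  commands:
    - {"tx": 0.06,"ty": -0.004,"tz": 0,"twist": 0,"claw": 1}
    - {"tx": 0.12,"ty": -0.008,"tz": 0,"twist": 0,"claw": 1}
    - {"tx": 0.16,"ty": -0.01,"tz": 0,"twist": 0,"claw": 1}
    - {"tx": 0.18,"ty": -0.012,"tz": 0,"twist": 0,"claw": 1}
    - {"tx": 0.2,"ty": -0.013,"tz": 0,"twist": 0,"claw": 1}
    - {"tx": 0.215,"ty": -0.014,"tz": 0,"twist": 0,"claw": 1}
    - {"tx": 0.23,"ty": -0.015,"tz": 0,"twist": 0,"claw": 1}
    - {"tx": 0.245,"ty": -0.016,"tz": 0,"twist": 0,"claw": 1}
    - {"tx": 0.26,"ty": -0.017,"tz": 0,"twist": 0,"claw": 1}
    - {"tx": 0.28,"ty": -0.018,"tz": 0,"twist": 0,"claw": 1}
    - {"tx": 0.3,"ty": -0.02,"tz": 0,"twist": 0,"claw": 1}
    - {"tx": 0.32,"ty": -0.021,"tz": 0,"twist": 0,"claw": 1}
    - {"tx": 0.34,"ty": -0.022,"tz": 0,"twist": 0,"claw": 1}
    - {"tx": 0.36,"ty": -0.023,"tz": 0,"twist": 0,"claw": 1}
    - {"tx": 0.38,"ty": -0.025,"tz": 0,"twist": 0,"claw": 1}
    - {"tx": 0.4,"ty": -0.026,"tz": 0,"twist": 0,"claw": 1}

```text
t: 4.37
tool_pos: [0.5367, -0.1035, 0.0481]
tool_rot: [-0.103, -3.14, -0.0]
ft_force: [-2.3, 0.5, 0.1]
opening: -0.0002
finger_force: 1.1
```

```bash
python3 - <<'E'
from h import *
i=get_image("scene"); c=i["color"][150:390,90:410,::-1]
cv2.imwrite("pics/s2.png",np.uint8(np.clip(cv2.resize(c,None,fx=2.4,fy=2.4,interpolation=2)*1.4,0,255)))
s=observe();print(s["tool_pos"],s["ft_force"])
E
```

```text
[ 0.53759113 -0.10370841  0.04834598] [-0.7048092   1.00604012 -0.94838253]
```

View pics/s2.png

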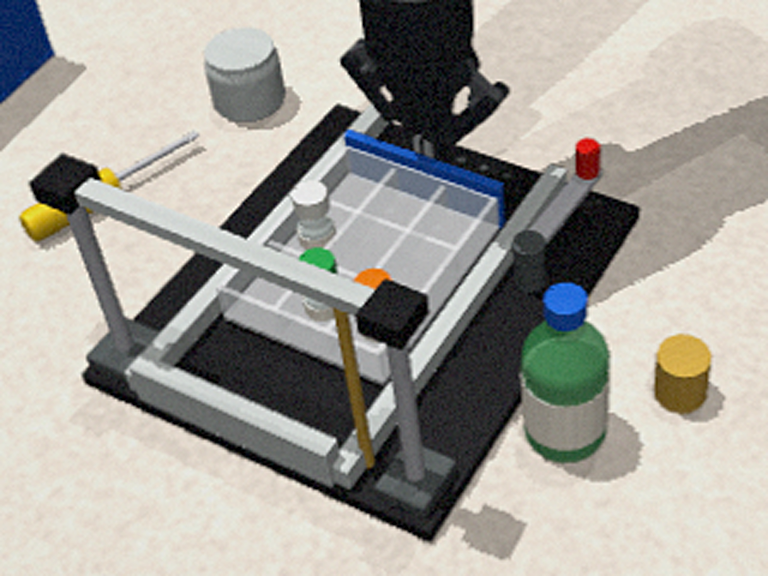

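The tray is sliding in, with the front plate moving from about (450,130) to (425,170). The vials stand and the force is about 2 N, so I continue.

Request:
apply_moves:
  commands:
    - {"tx": 0.015,"ty": -0.001,"tz": 0,"twist": 0,"claw": 1}
    - {"tx": 0.03,"ty": -0.002,"tz": 0,"twist": 0,"claw": 1}
    - {"tx": 0.05,"ty": -0.003,"tz": 0,"twist": 0,"claw": 1}
    - {"tx": 0.07,"ty": -0.005,"tz": 0,"twist": 0,"claw": 1}
    - {"tx": 0.09,"ty": -0.006,"tz": 0,"twist": 0,"claw": 1}
    - {"tx": 0.11,"ty": -0.007,"tz": 0,"twist": 0,"claw": 1}
    - {"tx": 0.13,"ty": -0.008,"tz": 0,"twist": 0,"claw": 1}
    - {"tx": 0.15,"ty": -0.01,"tz": 0,"twist": 0,"claw": 1}
    - {"tx": 0.17,"ty": -0.011,"tz": 0,"twist": 0,"claw": 1}
    - {"tx": 0.19,"ty": -0.012,"tz": 0,"twist": 0,"claw": 1}
    - {"tx": 0.21,"ty": -0.014,"tz": 0,"twist": 0,"claw": 1}
    - {"tx": 0.225,"ty": -0.015,"tz": 0,"twist": 0,"claw": 1}
    - {"tx": 0.24,"ty": -0.016,"tz": 0,"twist": 0,"claw": 1}
    - {"tx": 0.25,"ty": -0.016,"tz": 0,"twist": 0,"claw": 1}
    - {"tx": 0.25,"ty": -0.016,"tz": 0,"twist": 0,"claw": 1}

```text
t: 5.67
tool_pos: [0.5872, -0.1068, 0.0484]
tool_rot: [0.103, 3.139, -0.0]
ft_force: [-0.8, 0.1, -0.3]
opening: -0.0
finger_force: 0.0
```

Request:
apply_moves:
  commands:
    - {"tx": 0.005,"ty": 0,"tz": 0,"twist": 0,"claw": 1}
    - {"tx": 0.01,"ty": -0.001,"tz": 0,"twist": 0,"claw": 1}
    - {"tx": 0.015,"ty": -0.001,"tz": 0,"twist": 0,"claw": 1}
    - {"tx": 0.02,"ty": -0.001,"tz": 0,"twist": 0,"claw": 1}
    - {"tx": 0.025,"ty": -0.002,"tz": 0,"twist": 0,"claw": 1}
    - {"tx": 0.03,"ty": -0.002,"tz": 0,"twist": 0,"claw": 1}
    - {"tx": 0.03,"ty": -0.002,"tz": 0,"twist": 0,"claw": 1}

```text
t: 6.25
tool_pos: [0.5928, -0.1071, 0.0484]
tool_rot: [0.103, 3.139, 0.0]
ft_force: [-1.1, 0.3, 0.2]
opening: -0.0002
finger_force: 0.5
```

Still sliding freely; I go on in 1 mm steps.

Request:
apply_moves:
  commands:
    - {"tx": 0.005,"ty": 0,"tz": 0,"twist": 0,"claw": 1}
    - {"tx": 0.01,"ty": -0.001,"tz": 0,"twist": 0,"claw": 1}
    - {"tx": 0.015,"ty": -0.001,"tz": 0,"twist": 0,"claw": 1}
    - {"tx": 0.02,"ty": -0.001,"tz": 0,"twist": 0,"claw": 1}
    - {"tx": 0.025,"ty": -0.002,"tz": 0,"twist": 0,"claw": 1}

```text
t: 6.67
tool_pos: [0.5956, -0.1073, 0.0482]
tool_rot: [-0.102, -3.133, -0.001]
ft_force: [-15.5, 0.9, 11.6]
opening: 0.0002
finger_force: 7.5
```

Request:
apply_moves:
  commands:
    - {"tx": 0.005,"ty": 0,"tz": 0,"twist": 0,"claw": 1}
    - {"tx": 0.01,"ty": -0.001,"tz": 0,"twist": 0,"claw": 1}
    - {"tx": 0.015,"ty": -0.001,"tz": 0,"twist": 0,"claw": 1}
    - {"tx": 0.015,"ty": -0.001,"tz": 0,"twist": 0,"claw": 1}

```text
t: 7.0
tool_pos: [0.5956, -0.1072, 0.0482]
tool_rot: [-0.1, -3.125, -0.002]
ft_force: [-25.8, 1.9, 20.6]
opening: 0.0002
finger_force: 12.8
```

Request:
apply_moves:
  commands:
    - {"tx": 0.005,"ty": 0,"tz": 0,"twist": 0,"claw": 1}
    - {"tx": 0.01,"ty": -0.001,"tz": 0,"twist": 0,"claw": 1}
    - {"tx": 0.01,"ty": -0.001,"tz": 0,"twist": 0,"claw": 1}

```text
t: 7.25
tool_pos: [0.5957, -0.1072, 0.0482]
tool_rot: [-0.099, -3.119, -0.004]
ft_force: [-34.4, 0.9, 28.0]
opening: 0.0003
finger_force: 17.3
```

The force rises to 34 N with no more motion at TCP x=0.5957, so the tray is at its stop. I back off straight, then rise.

Request:
apply_moves:
  commands:
    - {"tx": -0.03,"ty": 0.002,"tz": 0,"twist": 0,"claw": 1}
    - {"tx": -0.06,"ty": 0.004,"tz": 0,"twist": 0,"claw": 1}
    - {"tx": -0.15,"ty": 0.01,"tz": 0,"twist": 0,"claw": 1}
    - {"tx": -0.3,"ty": 0.02,"tz": 0,"twist": 0,"claw": 1}
    - {"tx": -0.45,"ty": 0.03,"tz": 0,"twist": 0,"claw": 1}
    - {"tx": -0.6,"ty": 0.04,"tz": 0,"twist": 0,"claw": 1}
    - {"tx": -0.75,"ty": 0.05,"tz": 0,"twist": 0,"claw": 1}
    - {"tx": -0.75,"ty": 0.05,"tz": 0.2,"twist": 0,"claw": 1}
    - {"tx": -0.75,"ty": 0.05,"tz": 0.4,"twist": 0,"claw": 1}
    - {"tx": -0.75,"ty": 0.05,"tz": 0.5,"twist": 0,"claw": 1}
    - {"tx": -0.75,"ty": 0.05,"tz": 0.5,"twist": 0,"claw": 1}

```text
t: 8.17
tool_pos: [0.4562, -0.0996, 0.1541]
tool_rot: [0.102, 3.128, -0.008]
ft_force: [0.8, -1.2, 0.6]
opening: 0.0001
finger_force: 0.0
```

```bash
python3 - <<'E'
from h import *
i=get_image("top"); c=i["color"][125:305,290:530,::-1]
cv2.imwrite("pics/t3.png",np.uint8(np.clip(cv2.resize(c,None,fx=3.3,fy=3.3,interpolation=2)*1.5,0,255)))
hsv=cv2.cvtColor(i["color"],cv2.COLOR_RGB2HSV)
m=((hsv[...,0]<6)|(hsv[...,0]>174))&(hsv[...,1]>180)&(hsv[...,2]>80)
m[:200]=0;m[300:]=0;m[:,:320]=0;m[:,420:]=0
v,u=np.nonzero(m);print(len(u),u.mean(),v.mean(),pw(i,(u.mean(),v.mean()),.074))
s=observe();print(s["tool_pos"],s["ft_force"])
E
```

```text
64 341.28125 281.265625 [0.51187251 0.00939811 0.074     ]
[ 0.45472674 -0.09893909  0.15141936] [ 0.32084129 -0.26234586 -0.31897712]
```

View pics/t3.png

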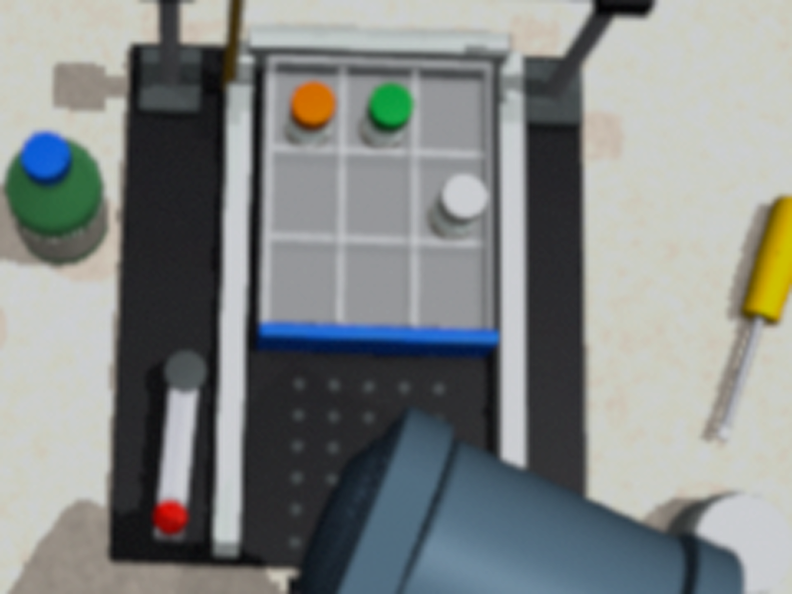

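Tray fully home and vials upright. The knob is at (170,517) in the crop, world (0.512,0.009), which is 81 mm from the pivot as it should be. I compute the sweep path and go to the knob's +y side.

Request:
apply_moves:
  commands:
    - {"tx": 0.05,"ty": 0.2,"tz": 0,"twist": 0,"claw": 1}
    - {"tx": 0.1,"ty": 0.4,"tz": 0,"twist": 0,"claw": 1}
    - {"tx": 0.15,"ty": 0.6,"tz": 0,"twist": 0,"claw": 1}
    - {"tx": 0.25,"ty": 0.8,"tz": 0,"twist": 0,"claw": 1}
    - {"tx": 0.25,"ty": 0.8,"tz": 0,"twist": 0,"claw": 1}
    - {"tx": 0.25,"ty": 0.8,"tz": -0.15,"twist": 0,"claw": 1}
    - {"tx": 0.25,"ty": 0.8,"tz": -0.3,"twist": 0,"claw": 1}
    - {"tx": 0.25,"ty": 0.8,"tz": -0.39,"twist": 0,"claw": 1}
    - {"tx": 0.25,"ty": 0.8,"tz": -0.39,"twist": 0,"claw": 1}
    - {"tx": 0.25,"ty": 0.8,"tz": -0.39,"twist": 0,"claw": 1}

```text
t: 9.05
tool_pos: [0.5011, 0.062, 0.0685]
tool_rot: [-0.103, -3.136, -0.0]
ft_force: [0.8, -0.2, 1.4]
opening: 0.0
finger_force: 0.0
```

```bash
python3 - <<'E'
from h import *
s=observe();p=s["tool_pos"];print(p,s["ft_force"])
y=-.065;R=np.array([[np.cos(y),-np.sin(y)],[np.sin(y),np.cos(y)]]);O=np.array([.638,-.1095])
for th in np.arange(-.06,1.58,.1):
    f=np.array([-.052,.105])-.082*np.array([np.cos(th),np.sin(th)])-.024*np.array([np.sin(th),-np.cos(th)])
    w=O+R@f; print(round(th,2),w.round(4),((w-p[:2])/.2).round(3))
E
```

```text
[0.50113111 0.06197944 0.06852874] [ 0.76619835 -0.18317772  1.42266008]
-0.06 [0.5146 0.0327] [ 0.067 -0.146]
0.04 [0.5116 0.0247] [ 0.052 -0.186]
0.14 [0.5094 0.0164] [ 0.041 -0.228]
0.24 [0.508 0.008] [ 0.034 -0.27 ]
0.34 [ 5.075e-01 -5.000e-04] [ 0.032 -0.312]
0.44 [ 0.5078 -0.009 ] [ 0.034 -0.355]
0.54 [ 0.509  -0.0175] [ 0.04  -0.397]
0.64 [ 0.5111 -0.0258] [ 0.05  -0.439]
0.74 [ 0.5139 -0.0338] [ 0.064 -0.479]
0.84 [ 0.5176 -0.0416] [ 0.082 -0.518]
0.94 [ 0.5219 -0.0489] [ 0.104 -0.554]
1.04 [ 0.527  -0.0557] [ 0.13  -0.589]
1.14 [ 0.5328 -0.0621] [ 0.158 -0.62 ]
1.24 [ 0.5392 -0.0678] [ 0.19  -0.649]
1.34 [ 0.5461 -0.0728] [ 0.225 -0.674]
1.44 [ 0.5534 -0.0771] [ 0.262 -0.695]
1.54 [ 0.5612 -0.0807] [ 0.3   -0.713]
```

Request:
apply_moves:
  commands:
    - {"tx": 0.067,"ty": -0.06,"tz": 0.012,"twist": 0,"claw": 1}
    - {"tx": 0.067,"ty": -0.11,"tz": 0.012,"twist": 0,"claw": 1}
    - {"tx": 0.067,"ty": -0.146,"tz": 0.012,"twist": 0,"claw": 1}
    - {"tx": 0.052,"ty": -0.186,"tz": 0.012,"twist": 0,"claw": 1}
    - {"tx": 0.041,"ty": -0.228,"tz": 0.012,"twist": 0,"claw": 1}
    - {"tx": 0.034,"ty": -0.27,"tz": 0.012,"twist": 0,"claw": 1}
    - {"tx": 0.032,"ty": -0.312,"tz": 0.012,"twist": 0,"claw": 1}
    - {"tx": 0.034,"ty": -0.355,"tz": 0.012,"twist": 0,"claw": 1}
    - {"tx": 0.04,"ty": -0.397,"tz": 0.012,"twist": 0,"claw": 1}
    - {"tx": 0.05,"ty": -0.439,"tz": 0.012,"twist": 0,"claw": 1}
    - {"tx": 0.064,"ty": -0.479,"tz": 0.012,"twist": 0,"claw": 1}
    - {"tx": 0.082,"ty": -0.518,"tz": 0.012,"twist": 0,"claw": 1}
    - {"tx": 0.104,"ty": -0.554,"tz": 0.012,"twist": 0,"claw": 1}
    - {"tx": 0.13,"ty": -0.589,"tz": 0.012,"twist": 0,"claw": 1}
    - {"tx": 0.13,"ty": -0.589,"tz": 0.012,"twist": 0,"claw": 1}

```text
t: 10.3
tool_pos: [0.5297, -0.0572, 0.073]
tool_rot: [0.104, 3.139, -0.001]
ft_force: [0.0, 0.1, -0.4]
opening: -0.0001
finger_force: 0.0
```

```bash
python3 - <<'E'
from h import *
i=get_image("scene"); c=i["color"][150:390,90:410,::-1]
cv2.imwrite("pics/s4.png",np.uint8(np.clip(cv2.resize(c,None,fx=2.4,fy=2.4,interpolation=2)*1.4,0,255)))
s=observe();print(s["tool_pos"],s["ft_force"])
E
```

```text
[ 0.52926025 -0.05661664  0.07283839] [-1.31725992  0.17793768  0.35334819]
```

View pics/s4.png

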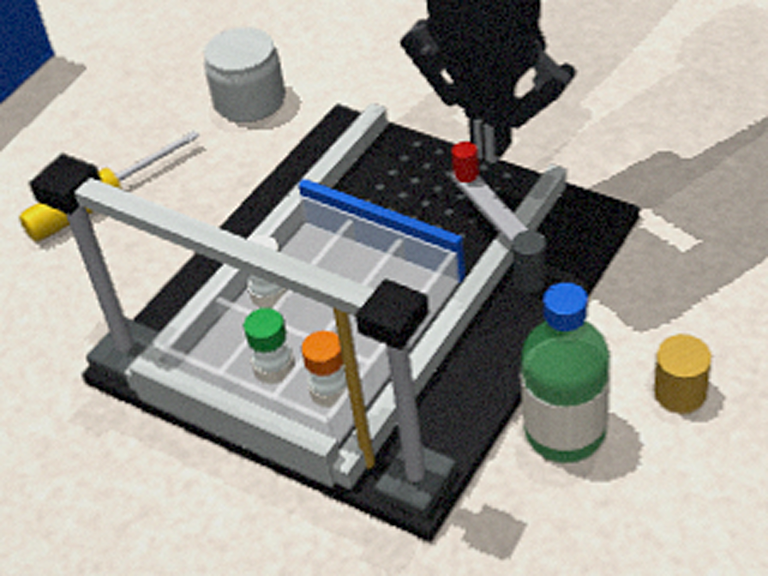

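The knob (465,160) is being swept and the latch is a bit over half-way, with the tray still home. I continue round to the stop.

Request:
apply_moves:
  commands:
    - {"tx": 0.028,"ty": -0.031,"tz": 0,"twist": 0,"claw": 1}
    - {"tx": 0.06,"ty": -0.06,"tz": 0,"twist": 0,"claw": 1}
    - {"tx": 0.095,"ty": -0.085,"tz": 0,"twist": 0,"claw": 1}
    - {"tx": 0.132,"ty": -0.106,"tz": 0,"twist": 0,"claw": 1}
    - {"tx": 0.15,"ty": -0.115,"tz": 0,"twist": 0,"claw": 1}
    - {"tx": 0.165,"ty": -0.122,"tz": 0,"twist": 0,"claw": 1}
    - {"tx": 0.17,"ty": -0.124,"tz": 0,"twist": 0,"claw": 1}
    - {"tx": 0.17,"ty": -0.124,"tz": 0,"twist": 0,"claw": 1}

```text
t: 11.02
tool_pos: [0.5629, -0.0807, 0.0728]
tool_rot: [0.103, 3.139, -0.0]
ft_force: [0.8, -0.1, -0.2]
opening: 0.0001
finger_force: 0.0
```

Request:
apply_moves:
  commands:
    - {"tx": 0.005,"ty": 0,"tz": 0,"twist": 0,"claw": 1}
    - {"tx": 0.01,"ty": 0,"tz": 0,"twist": 0,"claw": 1}
    - {"tx": 0.015,"ty": 0,"tz": 0,"twist": 0,"claw": 1}
    - {"tx": 0.015,"ty": 0,"tz": 0,"twist": 0,"claw": 1}

```text
t: 11.35
tool_pos: [0.5655, -0.0805, 0.0727]
tool_rot: [-0.103, -3.14, 0.0]
ft_force: [-0.3, 0.2, -0.5]
opening: 0.0002
finger_force: 0.2
```

Request:
apply_moves:
  commands:
    - {"tx": 0.005,"ty": 0,"tz": 0,"twist": 0,"claw": 1}
    - {"tx": 0.01,"ty": 0,"tz": 0,"twist": 0,"claw": 1}
    - {"tx": 0.01,"ty": 0,"tz": 0,"twist": 0,"claw": 1}

```text
t: 11.6
tool_pos: [0.5677, -0.0805, 0.0727]
tool_rot: [0.103, 3.14, 0.0]
ft_force: [0.3, 0.6, 0.8]
opening: 0.0001
finger_force: 0.2
```

Request:
apply_moves:
  commands:
    - {"tx": 0.005,"ty": 0,"tz": 0,"twist": 0,"claw": 1}
    - {"tx": 0.01,"ty": 0,"tz": 0,"twist": 0,"claw": 1}
    - {"tx": 0.01,"ty": 0,"tz": 0,"twist": 0,"claw": 1}

```text
t: 11.85
tool_pos: [0.5685, -0.0805, 0.0726]
tool_rot: [-0.102, -3.136, -0.0]
ft_force: [-6.5, -1.2, 3.5]
opening: 0.0001
finger_force: 3.0
```

Request:
apply_moves:
  commands:
    - {"tx": 0.005,"ty": 0,"tz": 0,"twist": 0,"claw": 1}
    - {"tx": 0.01,"ty": 0,"tz": 0,"twist": 0,"claw": 1}
    - {"tx": 0.01,"ty": 0,"tz": 0,"twist": 0,"claw": 1}

```text
t: 12.1
tool_pos: [0.5688, -0.0806, 0.0724]
tool_rot: [-0.101, -3.131, -0.0]
ft_force: [-13.0, -2.3, 9.0]
opening: -0.0
finger_force: 6.8
```

The stop is reached: 13 N with no more motion, at the expected place. I retreat straight back, rise and check.

Request:
apply_moves:
  commands:
    - {"tx": -0.03,"ty": 0,"tz": 0,"twist": 0,"claw": 1}
    - {"tx": -0.1,"ty": 0,"tz": 0,"twist": 0,"claw": 1}
    - {"tx": -0.25,"ty": 0,"tz": 0,"twist": 0,"claw": 1}
    - {"tx": -0.4,"ty": 0,"tz": 0,"twist": 0,"claw": 1}
    - {"tx": -0.55,"ty": 0,"tz": 0.05,"twist": 0,"claw": 1}
    - {"tx": -0.65,"ty": 0.1,"tz": 0.2,"twist": 0,"claw": 1}
    - {"tx": -0.7,"ty": 0.25,"tz": 0.4,"twist": 0,"claw": 1}
    - {"tx": -0.7,"ty": 0.4,"tz": 0.6,"twist": 0,"claw": 1}
    - {"tx": -0.7,"ty": 0.6,"tz": 0.75,"twist": 0,"claw": 1}
    - {"tx": -0.7,"ty": 0.8,"tz": 0.8,"twist": 0,"claw": 1}
    - {"tx": -0.7,"ty": 1,"tz": 0.8,"twist": 0,"claw": 1}
    - {"tx": -0.7,"ty": 1,"tz": 0.8,"twist": 0,"claw": 1}
    - {"tx": -0.7,"ty": 1,"tz": 0.8,"twist": 0,"claw": 1}

```text
t: 13.18
tool_pos: [0.4319, 0.1228, 0.2344]
tool_rot: [0.095, 3.136, 0.003]
ft_force: [0.5, 0.1, 0.2]
opening: -0.0
finger_force: 0.0
```

```bash
python3 - <<'E'
from h import *
i=get_image("top"); c=i["color"][125:305,290:530,::-1]
cv2.imwrite("pics/t5.png",np.uint8(np.clip(cv2.resize(c,None,fx=3.3,fy=3.3,interpolation=2)*1.5,0,255)))
hsv=cv2.cvtColor(i["color"],cv2.COLOR_RGB2HSV)
m=((hsv[...,0]<6)|(hsv[...,0]>174))&(hsv[...,1]>180)&(hsv[...,2]>80)
m[:200]=0;m[300:]=0;m[:,:320]=0;m[:,440:]=0
v,u=np.nonzero(m);k=pw(i,(u.mean(),v.mean()),.074)
y=-.065;R=np.array([[np.cos(y),-np.sin(y)],[np.sin(y),np.cos(y)]])
print(R.T@(k[:2]-[.638,-.1095]),"want -.052 .023")
s=observe();print(s["t"],s["tool_pos"],s["ft_force"])
E
```

```text
[-0.0512973   0.02352671] want -.052 .023
13.2333 [0.43167927 0.12121755 0.23349404] [ 0.3541015  -0.25833704 -0.4718697 ]
```

View pics/t5.png

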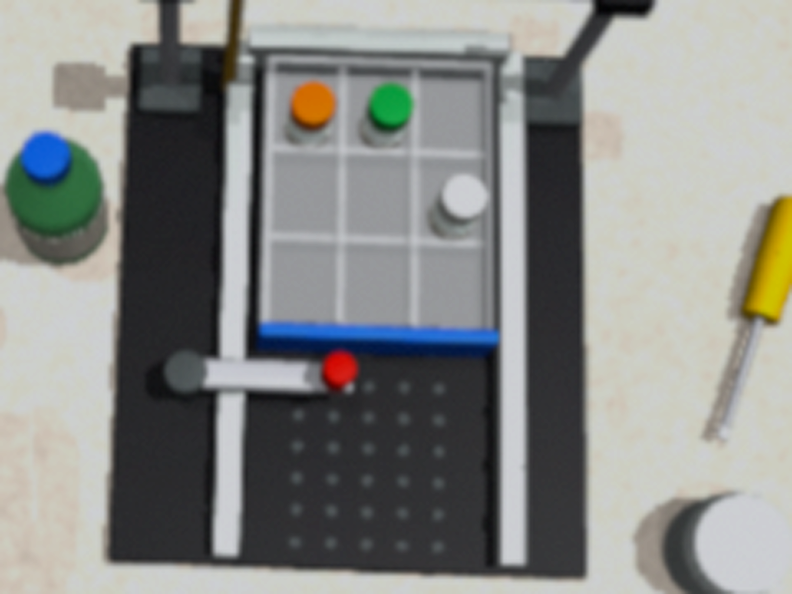

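The tray is home, the latch lies square across its front with the knob at (340,370) within 1 mm of the target, the vials stand, and the flask, tin and screwdriver in view have not moved.

```bash
python3 -c "
from plant import *
print(sign_off())"
```

```text
the job is handed in; nothing more can be done
None
```

The job is handed in: the tray was pushed home against its stop first, then the latch was swung square across its front (knob within 1 mm of target); the vials are standing and the arm finished clear of the cell, with wrist force peaking around 45 N against the tray stop.

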